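# Load a level of the test kiln: cup, three posts, upper shelf

### The arm

A 6-joint arm with a two-finger parallel gripper is mounted at the origin on the work surface; the furniture and walls round the work are solid. World frame = base frame: x ahead of the robot, y to its left, z up, the work surface at z = 0. Lengths are in m, angles in rad, forces in N, time in s.
With the tool pointing down it reaches from about 0.35 to 0.975 m from the base axis. Payload 4.9 kg.
Tool frame: the origin (TCP) lies midway between the tips of the shut fingers; the grasp point (between the pads) lies 19 mm behind it; z points along the fingers, y is the line along which they close (so a half turn about z gives the same grasp; the last joint's range is limited). The gripper opens to 85 mm and grips with 20 to 120 N. Pads are 22 mm wide; open, the fingers measure 114 mm over their backs; the gripper's body (76 mm by 85 mm) begins 54 mm behind the grasp point. The pads swing forward as they close: fully open they stand 13 mm farther back than shut.
Start: joints at [-1.263, 0.053, 1.613, -0, 1.476, -0.119], TCP at [0.259, -0.569, 0.231] pointing down, gripper open.
Joint ranges: [-3.01, 3.01], [-1.01, 2.22], [0.06, 2.58], [-1.02, 4.17], [0.09, 2.62], [-3.14, 3.14]. Speed limits (rad/s): [2.57, 2.57, 3.14, 3.14, 3.14, 3.14].

### API

Orientations are given as a rotation vector (axis times angle).
In Python, from station import ctrl, optics, job gives the robot as it stands.
- The arm moves only by the shell command python3 -m jog 'ROWS' [OPENING] [FORCE]. ROWS is JSON, a list of rows, each a list of 2 entries, a list of its own where there are three numbers: the shift along the tool's x, y, z in m, then the turn, a rotation vector about the tool's x, y, z in rad. A call has 1 to 5 rows; each row is the pose to reach, as a shift and turn from the pose commanded when the call began, along the tool's axes at that moment; what a row does not reach only later rows make up. A row lasts 1/10 s, in which the tool goes at most 50 mm and 8.59 degrees, less where a joint would pass 70% of its speed; a pose out of reach is approached as far as the arm can. A call with a gripper value outside its range is refused whole. OPENING is the opening, from 0 (shut) to 1 (fully open), set as the call begins (- or left out, the last holds). The fingers move at their own pace and stop on an object; FORCE is the grip in N (left out, the last holds). Time passes only in rows, so rows that repeat a pose let the fingers close. It gives the time, the measured TCP pose, the force, the opening and the grip force at its end, in the units of the state.
- ctrl.get_obs(): the state, without advancing time (a new reading comes with each control period).
- optics.get_image(name): name is "scene" or "top" or "wrist"; returns a dict with "image" (420x560x3 uint8, blue, green, red), "fx", "fy", "cx", "cy" (pixels), "rvec" (rotation vector, rad) and "tvec" (3), from world to camera coordinates, as OpenCV has them; the wrist camera has in their place "mount" (4x4, takes a point from camera to tool coordinates, whose origin is the TCP and whose axes are the flange's). Camera axes: x right, y down, z forward; pixel columns grow to the right and rows downward; lengths in m; the calibration is good to about 2 mm. A picture is of the moment at which its call begins: read the wrist's pose just before it. There is no depth.
- job.finish_job(): hands the job in; it is judged then, once.
The state is a dict: "t": time; "q": joint angles; "dq": joint speeds; "effort": joint torques, N m; "tool_pos": TCP position; "tool_rot": TCP orientation; "contact_force": force on the tool from outside, world axes, zero at the start; "wrist_torque": the same for the moment, N m; "opening": finger opening in m; "grip_force": force on a finger pad.
Only numpy, scipy, OpenCV 4.12 (cv2) and the standard library are available. Lean on these libraries where they do the work, as an engineer would, in place of code of your own. Each camera call takes 0.05 s, during which the arm holds its last target. There are 200 camera calls.

### The job

Set up one level on the base of the little test kiln: stand the terracotta cup upright in the middle of the lower shelf and one tall post in each of its three seats (the short posts are too low for the cup). Only then lay the loose shelf on top of the three posts, level and squarely above the lower shelf, with its seats facing up and each over a post. Leave the short posts and the glaze jar where they are.

Things in the scene. Friction and masses are not known exactly. Their poses are not given: they have to be found in the camera images.
- kiln_base: Fixed kiln base (sizes in mm): grey tray 200x96, white brick, buff lower shelf 170x68, its top 46 above the table, with 3 round seats 26 across, 4 deep (floor 42 above table, 3 play round a post): one near one end, a pair near the other. Origin on the table below the single seat; x along the shelf to the pair, z up. Seats at x,y (0,0) (126,16) (126,-16), shelf middle (63,0), tray x -37..163, y -48..48.
- loose_shelf: Loose kiln shelf (sizes in mm): buff slab 170x68x12, 0.20-0.33 kg, lying flat on the table, seats up; flat underside. Same three seats as the lower shelf. Origin on its underside below its single seat; x along it to its pair of seats, z up. Spans x -22..148, y -34..34; middle and centre of mass at x 63: grip there across the 68 width. On the seated tall posts its underside is 94 above the table.
- tall_post_1: One of three alike tall kiln posts, standing upright on the table among other things: a buff fired-clay tube 20 mm across (10 mm bore) and 52 mm high, about 40 g. Origin: centre of its underside, z up its axis.
- tall_post_2: One of three alike tall kiln posts, standing upright on the table among other things: a buff fired-clay tube 20 mm across (10 mm bore) and 52 mm high, about 40 g. Origin: centre of its underside, z up its axis.
- tall_post_3: One of three alike tall kiln posts, standing upright on the table among other things: a buff fired-clay tube 20 mm across (10 mm bore) and 52 mm high, about 40 g. Origin: centre of its underside, z up its axis.
- short_post_1: One of two short kiln posts, standing upright: the same buff tube 20 mm across but only 30 mm high, too low to clear the cup. Not needed; must stay where it is. Origin: centre of its underside.
- short_post_2: One of two short kiln posts, standing upright: the same buff tube 20 mm across but only 30 mm high, too low to clear the cup. Not needed; must stay where it is. Origin: centre of its underside.
- cup: Small unglazed terracotta cup without handle, standing upright and open at the top: 42 mm across at the rim and over its upper half, 28 mm at the foot, 40 mm high, wall 3 mm, about 50 g. Origin: centre of its underside, z up its axis.
- glaze_jar: Glaze jar, brown with a paper label and a red screw lid, 54 mm across and 70 mm high, 0.18 kg, standing among the task's things. Not needed; must stay where it is. Origin: centre of its underside.
Things that resemble listed ones, but are neither listed nor needed, are in the scene too. Leave any red look-alike of the tall_post_2 alone.

How it is judged:
By the outcome, as a careful person would: the job done as asked, in the order asked, and still so for the second after the job is handed in, with the robot touching nothing.
It also fails if it takes over 125 s, if anything falls off the work surface, if the arm or the gripper's body presses on something with over 40 N, if the wrist force passes 120 N, or if a joint passes its speed limit or range.

## Working session

There is one attempt and no reset: what is moved stays moved. The work goes in short steps, Python scripts to look and compute and a shell command to move; the robot and the scene stay as the last step left them, time stands still between calls to the robot, and variables do not carry over. Pictures are saved under pics/ and viewed, at most 14 in all, crops included, and the job is handed in when it is done.

```bash
ls; mkdir -p pics; python3 - <<'E'
from station import ctrl, optics
import cv2,numpy as np
o=ctrl.get_obs();print(o)
for n in ("top","scene"):
    d=optics.get_image(n);cv2.imwrite(f"pics/{n}0.png",d["image"])
    print(n,{k:v for k,v in d.items() if k!="image"})
    np.save(f"{n}.npy",d,allow_pickle=True)
d=optics.get_image("wrist");cv2.imwrite("pics/w0.png",d["image"]);print({k:v for k,v in d.items() if k!="image"})
E
```

```text
pics
{'t': 0.0, 'q': array([-1.26302928e+00,  5.33485387e-02,  1.61428640e+00, -2.01806605e-05,
        1.47601360e+00, -1.18988200e-01]), 'dq': array([-0.00238004,  0.00099822, -0.00058427,  0.00059589,  0.00036127,
        0.00135809]), 'effort': array([-1.90874271e-03, -3.93681514e+01, -3.70182967e+01, -2.56267058e-04,
        6.98191798e-03,  1.62447395e-05]), 'tool_pos': array([ 0.25851105, -0.56834606,  0.23007272]), 'tool_rot': array([-3.06834610e+00, -6.64840273e-01,  3.35562051e-04]), 'contact_force': array([-0.43665257, -0.14567491,  0.35017214]), 'wrist_torque': array([ 0.03930707, -0.01370352,  0.0182109 ]), 'grip_force': 0.0, 'opening': 0.08535252494603042}
top {'fx': 464.7615425258684, 'fy': 464.7615425258684, 'cx': 276.85595956439005, 'cy': 203.29999968427856, 'rvec': array([ 2.16386365, -2.12155082,  0.17309637]), 'tvec': array([0.00981293, 0.52670025, 1.09272868])}
scene {'fx': 506.3016978250909, 'fy': 506.3016978250909, 'cx': 284.1855420617198, 'cy': 201.46220322484106, 'rvec': array([ 0.82910605, -2.64451755,  0.98477628]), 'tvec': array([0.43368309, 0.22634988, 1.08519363])}
{'fx': 360.04248790129793, 'fy': 360.04248790129793, 'cx': 281.8441835704012, 'cy': 209.40212355860356, 'mount': array([[-5.42564038e-04, -9.49979872e-01, -3.12310660e-01,
         7.94641802e-02],
       [ 9.99999563e-01, -2.77516502e-04, -8.93112999e-04,
        -1.12053497e-03],
       [ 7.61768010e-04, -3.12311008e-01,  9.49979607e-01,
        -1.42594536e-01],
       [ 0.00000000e+00,  0.00000000e+00,  0.00000000e+00,
         1.00000000e+00]])}
```

View pics/top0.png

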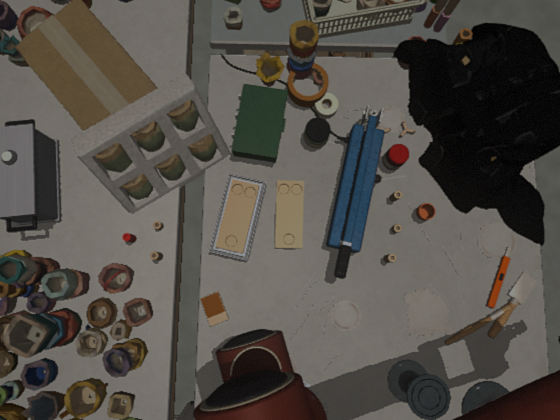

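View pics/scene0.png

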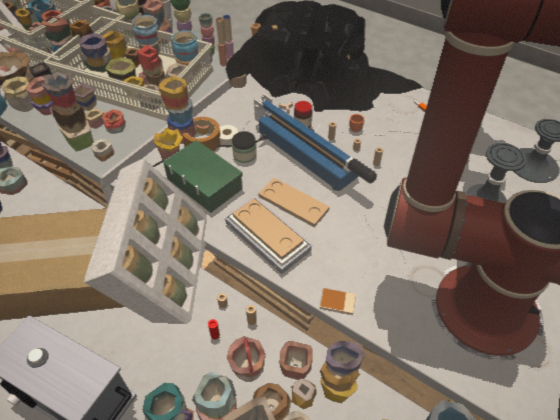

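```bash
cat > h.py <<'E'
import numpy as np,cv2
from scipy.spatial.transform import Rotation as R
def load(n): return np.load(n+".npy",allow_pickle=True).item()
def ray(d,u,v):
    if "mount" in d: Rw=d["T"][:3,:3]; c=d["T"][:3,3]
    else:
        Rw=R.from_rotvec(d["rvec"]).as_matrix().T; c=-Rw@d["tvec"]
    return c,Rw@np.array([(u-d["cx"])/d["fx"],(v-d["cy"])/d["fy"],1])
def px(d,u,v,z):
    c,r=ray(d,u,v); return (c+r*(z-c[2])/r[2])
def proj(d,p):
    p=np.atleast_2d(np.array(p,float))
    if "mount" in d: Rw=d["T"][:3,:3];q=(p-d["T"][:3,3])@Rw
    else: q=p@R.from_rotvec(d["rvec"]).as_matrix().T+d["tvec"]
    return np.c_[q[:,0]/q[:,2]*d["fx"]+d["cx"],q[:,1]/q[:,2]*d["fy"]+d["cy"]]
def wrist(name):
    from station import ctrl,optics
    o=ctrl.get_obs();d=optics.get_image("wrist")
    T=np.eye(4);T[:3,:3]=R.from_rotvec(o["tool_rot"]).as_matrix();T[:3,3]=o["tool_pos"]
    d["T"]=T@d["mount"];d["o"]=o
    np.save(name+".npy",d,allow_pickle=True);cv2.imwrite(f"pics/{name}.png",d["image"]);return d
def togo(x,y,z,yaw=None):
    """shift in tool axes (+ turn about tool z for closing line at world yaw) from the present measured pose"""
    from station import ctrl
    o=ctrl.get_obs();M=R.from_rotvec(o["tool_rot"]).as_matrix()
    s=M.T@(np.array([x,y,z])-o["tool_pos"]);a=None
    if yaw is not None:
        c=np.arctan2(M[1,1],M[0,1]); a=-((yaw-c+np.pi/2)%np.pi-np.pi/2)
    print("shift mm",np.round(s*1000,1),"turn",a,"tilt",np.round(M[:,2],4),"t",round(o["t"],2),"q6",round(o["q"][5],2))
E
python3 - <<'E'
from h import *
t=load("top");s=load("scene")
for n,u,v,z in [("base single",232,241,.046),("base pair L",237,188,.046),("pair R",250,190,.046),("sh single",289,239,.012),("sh pL",284,188,.012),("sh pR",297,188,.012),("p196",397,195,.05),("p228",397,228,.03),("p258",390,258,.05),("cup",426,212,.04),("jar",398,155,.07),("l225",158,225,.03),("l255",155,255,.05),("red",128,238,.05),("bluebottom",343,260,0.05),("bluetop",370,112,.05)]:
    p=px(t,u,v,z);print(n,p.round(3),proj(s,p).round(0))
o=load("top")["image"];a=cv2.resize(o[140:290,190:460],None,fx=2.9,fy=2.9,interpolation=cv2.INTER_CUBIC);
cv2.imwrite("pics/tz.png",a)
o=s["image"];cv2.imwrite("pics/sz.png",cv2.resize(o[80:350,190:470],None,fx=2.2,fy=2.2,interpolation=cv2.INTER_CUBIC))
E
```

```text
base single [0.432 0.126 0.046] [[287. 240.]]
base pair L [0.561 0.118 0.046] [[244. 212.]]
pair R [0.557 0.086 0.046] [[253. 205.]]
sh single [ 0.442 -0.012  0.012] [[315. 209.]]
sh pL [0.57  0.003 0.012] [[270. 190.]]
sh pR [ 0.571 -0.03   0.012] [[277. 183.]]
p196 [ 0.551 -0.271  0.05 ] [[333. 124.]]
p228 [ 0.473 -0.275  0.03 ] [[358. 139.]]
p258 [ 0.399 -0.252  0.05 ] [[379. 150.]]
cup [ 0.512 -0.344  0.04 ] [[358. 118.]]
jar [ 0.646 -0.271  0.07 ] [[304. 105.]]
l225 [0.469 0.309 0.03 ] [[224. 294.]]
l255 [0.395 0.307 0.05 ] [[252. 306.]]
red [0.434 0.374 0.05 ] [[216. 321.]]
bluebottom [ 0.392 -0.14   0.05 ] [[361. 176.]]
bluetop [ 0.761 -0.208  0.05 ] [[258. 108.]]
```

View pics/tz.png

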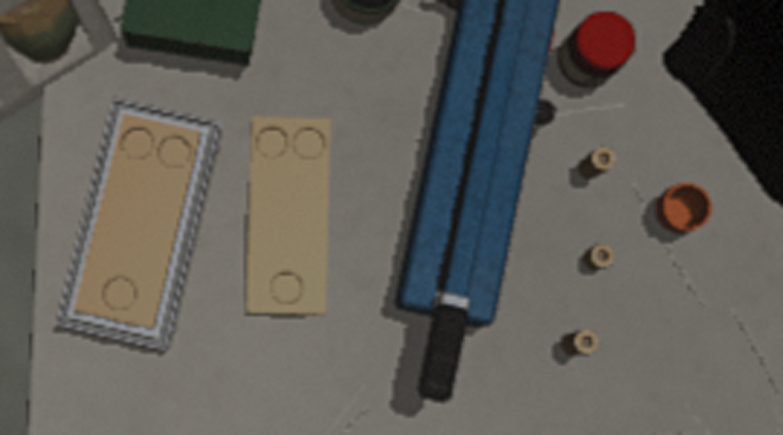

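View pics/sz.png

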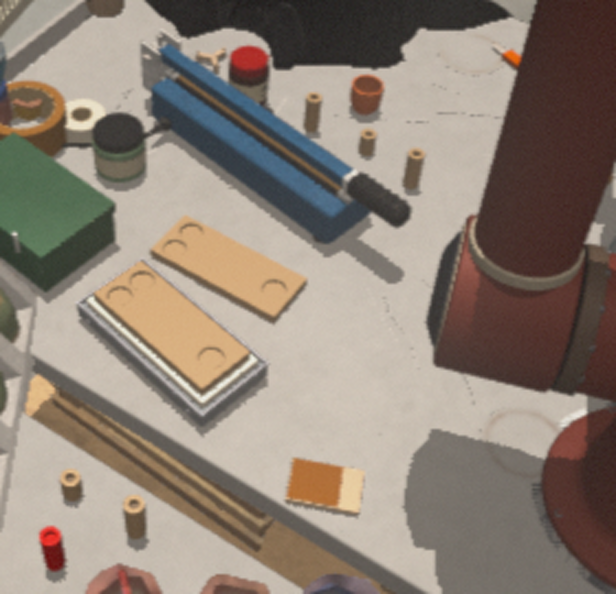

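```bash
python3 -c "
from h import *
togo(.47,-.28,.2,np.pi/2)"
```

```text
shift mm [ 311.9 -175.    30.7] turn 0.42678884313350984 tilt [-5.0e-04  1.5e-03 -1.0e+00] t 0.15 q6 -0.12
```

```bash
python3 -m jog '[[[40,0,0],[0,0,0]]]' 2>&1 | tail -3; python3 -m jog '[[[0.04,-0.022,0.004],[0,0,0]],[[0.08,-0.044,0.008],[0,0,0]],[[0.12,-0.067,0.012],[0,0,0]],[[0.16,-0.089,0.016],[0,0,0]],[[0.2,-0.112,0.02],[0,0,0]]]' 0.5 40
```

```text
contact_force: [1.1, -0.9, 0.2]
opening: 0.0856
grip_force: 0.0
t: 0.75
tool_pos: [0.4406, -0.3618, 0.2108]
tool_rot: [-3.07, -0.665, 0.0]
contact_force: [1.2, -0.7, -0.2]
opening: 0.0427
grip_force: 0.0
```

```bash
python3 -c "
from h import *
togo(.47,-.28,.2,np.pi/2)"
```

```text
shift mm [ 60.6 -62.3  10.8] turn 0.42655930979271606 tilt [-1.e-04  2.e-04 -1.e+00] t 0.75 q6 0.33
```

```bash
python3 -m jog '[[[0.03,-0.03,0.005],[0,0,0.14]],[[0.06,-0.062,0.01],[0,0,0.28]],[[0.0606,-0.0623,0.011],[0,0,0.4265]],[[0.0606,-0.0623,0.011],[0,0,0.4265]],[[0.0606,-0.0623,0.011],[0,0,0.4265]]]'; python3 -c "
from h import *
d=wrist('w1')
print(proj(d,[[.551,-.271,.05],[.399,-.252,.05],[.512,-.344,.04],[.473,-.275,.03]]).round(0))"
```

```text
t: 1.25
tool_pos: [0.4692, -0.2819, 0.2002]
tool_rot: [3.142, 0.005, -0.0]
contact_force: [0.2, -0.1, 0.3]
opening: 0.0429
grip_force: 0.0
[[269.  87.]
 [250. 265.]
 [358. 137.]
 [275. 180.]]
```

View pics/w1.png

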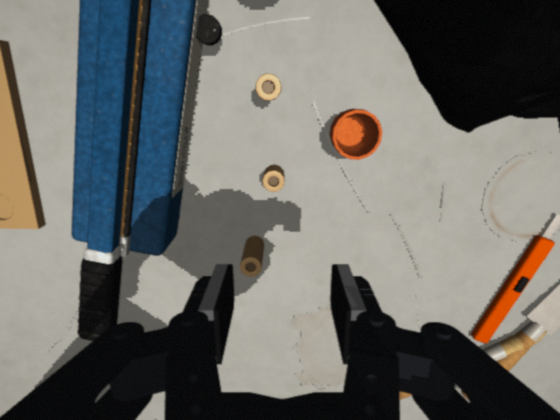

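```bash
python3 -c "
from h import *
d=load('w1')
for n,u,v,z in [('A',268,87,.052),('B',251,268,.052),('S',273,181,.03),('cup',357.5,134,.04),('cutedge',190,87,.06),('cutedge0',190,87,.0),('cutnear',170,253,.05)]: print(n,px(d,u,v,z).round(4))
h=cv2.cvtColor(d['image'],cv2.COLOR_BGR2HSV)
m=cv2.inRange(h,(0,150,100),(18,255,255));m[:,440:]=0
c=max(cv2.findContours(m,0,2)[0],key=cv2.contourArea);print(cv2.minEnclosingCircle(c))
m=cv2.inRange(h,(8,60,60),(30,200,255));m[:,340:]=0;m[:,:200]=0;m[280:]=0
for c in cv2.findContours(m,0,2)[0]:
  if cv2.contourArea(c)>60: print(cv2.boundingRect(c))
A=px(d,268,87,.052);togo(A[0],A[1],.15,0)
"
```

```text
A [ 0.551  -0.2701  0.052 ]
B [ 0.397  -0.2534  0.052 ]
S [ 0.4719 -0.273   0.03  ]
cup [ 0.5145 -0.3435  0.04  ]
cutedge [ 0.5508 -0.2124  0.06  ]
cutedge0 [ 0.5513 -0.1979  0.    ]
cutnear [ 0.4106 -0.1813  0.05  ]
((356.3981628417969, 134.1460723876953), 25.341629028320312)
(240, 256, 22, 21)
(262, 165, 23, 27)
(329, 114, 11, 41)
(255, 74, 26, 27)
shift mm [ 81.9 -12.   50.4] turn -1.5687756323408424 tilt [-0.e+00 -2.e-04 -1.e+00] t 1.3 q6 0.89
```

```bash
python3 -m jog '[[[0.02,-0.003,0],[0,0,-0.145]],[[0.04,-0.006,0],[0,0,-0.29]],[[0.06,-0.009,0],[0,0,-0.435]],[[0.08,-0.012,0],[0,0,-0.58]],[[0.0815,-0.012,0],[0,0,-0.725]]]' 0.5 40 >/dev/null; python3 -m jog '[[[0,0,0],[0,0,-0.145]],[[0,0,0.02],[0,0,-0.29]],[[0,0,0.04],[0,0,-0.435]],[[0,0,0.06],[0,0,-0.58]],[[0,0,0.07],[0,0,-0.657]]]';python3 -c "
from h import *
togo(.551,-.27,.02,-.187)"
```

```text
t: 2.3
tool_pos: [0.5495, -0.2703, 0.128]
tool_rot: [-2.414, -2.006, 0.001]
contact_force: [-1.0, 0.1, -0.4]
opening: 0.0425
grip_force: 0.0
shift mm [  0.5   1.7 108. ] turn 0.002874885904837088 tilt [-0.0026  0.0016 -1.    ] t 2.3 q6 -0.39
```

```bash
python3 -m jog '[[[0,0.001,0.04],[0,0,0]],[[0,0.001,0.08],[0,0,0]],[[0,0.001,0.108],[0,0,0]],[[0,0.001,0.108],[0,0,0]],[[0,0.001,0.108],[0,0,0]]]'; python3 -m jog '[[[0,0,0],[0,0,0]],[[0,0,0],[0,0,0]],[[0,0,0],[0,0,0]],[[0,0,0],[0,0,0]]]' 0 40;  python3 -m jog '[[[0,0,-0.03],[0,0,0]],[[0,0,-0.07],[0,0,0]],[[0,0,-0.12],[0,0,0]],[[0,0,-0.16],[0,0,0]]]'; python3 -c "
from h import *
togo(.52,.10,.18,-.187)"
```

```text
t: 2.8
tool_pos: [0.5516, -0.2707, 0.0225]
tool_rot: [-2.421, -2.002, 0.0]
contact_force: [0.6, 0.6, 0.1]
opening: 0.0428
grip_force: 0.0
t: 3.2
tool_pos: [0.5535, -0.2712, 0.0251]
tool_rot: [2.417, 2.0, 0.002]
contact_force: [-0.2, -1.2, 5.8]
opening: 0.0186
grip_force: 39.2
t: 3.6
tool_pos: [0.5521, -0.2699, 0.1856]
tool_rot: [2.419, 2.001, 0.001]
contact_force: [1.1, -0.0, -0.0]
opening: 0.0189
grip_force: 39.1
shift mm [ 357.3 -100.8    5.1] turn -0.0011742751604022494 tilt [ 0.0021 -0.0012 -1.    ] t 3.6 q6 -0.39
```

```bash
python3 -m jog '[[[0.046,-0.013,0],[0,0,0]],[[0.092,-0.026,0],[0,0,0]],[[0.138,-0.039,0],[0,0,0]],[[0.184,-0.052,0],[0,0,0]],[[0.23,-0.065,0],[0,0,0]]]'>/dev/null;  python3 -m jog '[[[0.046,-0.013,0],[0,0,0]],[[0.092,-0.026,0],[0,0,0]],[[0.127,-0.036,0.005],[0,0,0]],[[0.127,-0.036,0.005],[0,0,0]],[[0.127,-0.036,0.005],[0,0,0]]]'; python3 -c "
from h import *
d=wrist('w2')
t=-.187;c,s=np.cos(t),np.sin(t)
for x,y in [(0,0),(126,16),(126,-16)]: print(proj(d,[.432+(c*x-s*y)/1e3,.126+(s*x+c*y)/1e3,.046]).round(0))
cv2.imwrite('pics/w2z.png',cv2.resize(d['image'],(800,600),interpolation=cv2.INTER_CUBIC))"
```

```text
t: 4.6
tool_pos: [0.5192, 0.1004, 0.1774]
tool_rot: [2.418, 2.005, -0.0]
contact_force: [-0.6, -0.1, -0.9]
opening: 0.0185
grip_force: 39.2
[[168. 187.]]
[[330. 167.]]
[[328. 207.]]
```

View pics/w2z.png

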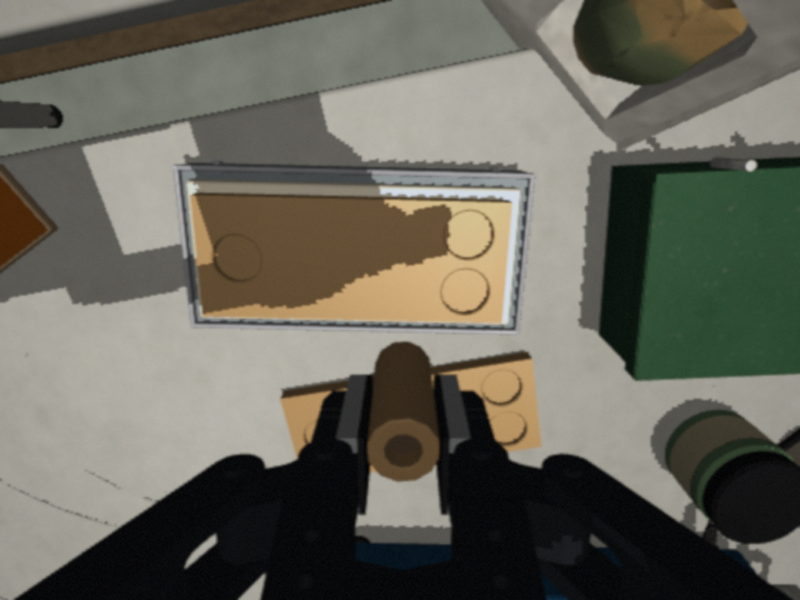

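```bash
cat >> h.py <<'E'
def fit(W,P=np.array([[0,0],[126,16],[126,-16]])/1e3):
    P=np.asarray(P);W=np.asarray(W)[:,:2];p=P-P.mean(0);w=W-W.mean(0)
    a=np.arctan2((p[:,0]*w[:,1]-p[:,1]*w[:,0]).sum(),(p*w).sum());c,s=np.cos(a),np.sin(a);M=np.array([[c,-s],[s,c]])
    o=W.mean(0)-M@P.mean(0);print("origin",o.round(4),"yaw",a.round(4),"res mm",((P@M.T+o-W)*1e3).round(1).tolist());return o,M,a
E
python3 -c "
from h import *
d=load('w2');k=.7
W=[px(d,u*k,v*k,.046) for u,v in [(238,258),(469,234),(465,291)]]
o,M,a=fit(W)
C=[px(d,u*k,v*k,.046) for u,v in [(190,193),(513,202),(503,323),(203,315)]]
fit(C,np.array([[-22,34],[148,34],[148,-34],[-22,-34]])/1e3)
t=load('top')
fit([px(t,u,v,.046) for u,v in [(231.2,240.9),(237.4,189.2),(249.8,192)]])
for p in [(126,-16),(126,16),(0,0)]: print(o+M@np.array(p)/1e3)
p=o+M@np.array([.126,-.016]);togo(p[0],p[1],.09,a)
"
```

```text
origin [0.4316 0.1316] yaw -0.2095 res mm [[-0.5, 0.1], [0.1, -0.1], [0.4, -0.0]]
origin [0.4318 0.1318] yaw -0.2134 res mm [[0.2, -0.2], [0.3, -0.1], [-0.4, 0.3], [-0.1, -0.0]]
origin [0.4321 0.1279] yaw -0.2078 res mm [[-0.1, 0.0], [0.2, 0.4], [-0.1, -0.5]]
[0.55151954 0.08977717]
[0.55817445 0.12107752]
[0.43160185 0.13163105]
shift mm [-3.6 33.3 87.6] turn 0.02149423005376705 tilt [ 4.e-04 -4.e-04 -1.e+00] t 4.65 q6 0.24
```

```bash
python3 -m jog '[[[-0.003,0.033,0.03],[0,0,0.0215]],[[-0.003,0.033,0.06],[0,0,0.0215]],[[-0.003,0.033,0.085],[0,0,0.0215]],[[-0.003,0.033,0.085],[0,0,0.0215]],[[-0.003,0.033,0.085],[0,0,0.0215]]]'; python3 -c "
from h import *
d=wrist('w3')
o,t=np.array([.4318,.1305]),-.21
c,s=np.cos(t),np.sin(t);M=np.array([[c,-s],[s,c]])
for x,y in [(0,0),(126,16),(126,-16),(148,34),(148,-34)]: p=o+M@np.array([x,y])/1e3;print(proj(d,[*p,.046]).round(0))
cv2.imwrite('pics/w3z.png',cv2.resize(d['image'],(800,600),interpolation=cv2.INTER_CUBIC))"
```

```text
t: 5.15
tool_pos: [0.5515, 0.0895, 0.0926]
tool_rot: [-2.444, -1.974, 0.001]
contact_force: [-0.7, -0.8, -0.1]
opening: 0.0185
grip_force: 39.3
[[ 59. 216.]]
[[285. 187.]]
[[285. 242.]]
[[327. 154.]]
[[323. 270.]]
```

View pics/w3z.png

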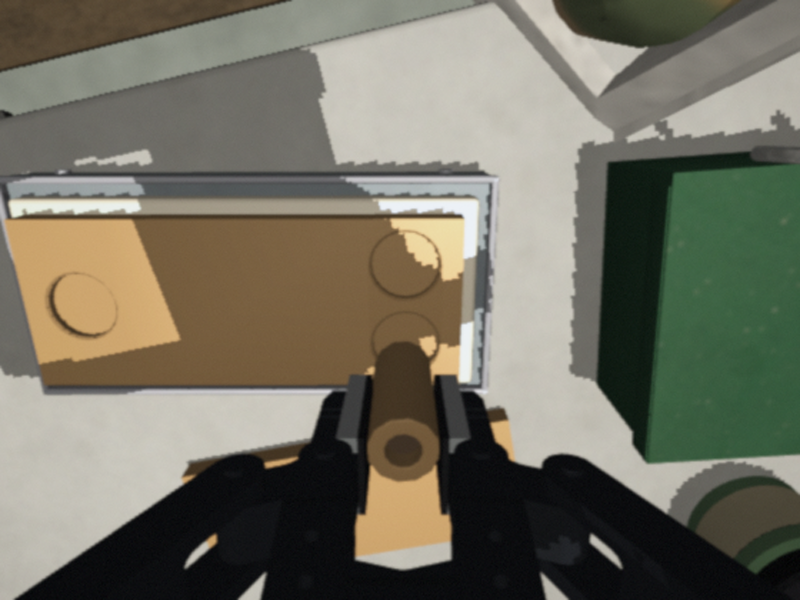

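```bash
python3 -c "
from h import *
d=load('w3');k=.7
p=d['o']['tool_pos'];z=p[2]-.0251
print(proj(d,[[p[0],p[1],z+.052],[p[0],p[1],z]])/k)
for v in (448,452): print('top',px(d,403*k,v*k,z+.052)-p)
print('botEdge',px(d,403*k,343*k,z)-p)
W=[px(d,u*k,v*k,.046) for u,v in [(83,304),(406,264),(406,343)]]
o,M,a=fit(W)
for P in [(126,-16),(126,16),(0,0)]: print(o+M@np.array(P)/1e3)
"
```

```text
[[407.41757205 453.57340257]
 [406.33135252 367.00754052]]
top [-0.00077606  0.00190676  0.0269    ]
top [-0.00103271  0.00071417  0.0269    ]
botEdge [ 0.00079317  0.00936399 -0.0251    ]
origin [0.4319 0.1322] yaw -0.2132 res mm [[-0.3, 0.1], [0.2, -0.2], [0.2, 0.2]]
[0.55165434 0.08987823]
[0.55842569 0.1211536 ]
[0.43189324 0.13217811]
```

```bash
python3 -m jog '[[[0,0,0.012],[0,0,0]],[[0,0,0.022],[0,0,0]],[[0,0,0.0255],[0,0,0]],[[0,0,0.0255],[0,0,0]],[[0,0,0.0255],[0,0,0]]]'
```

```text
t: 5.7
tool_pos: [0.5513, 0.0907, 0.0672]
tool_rot: [-2.442, -1.977, 0.0]
contact_force: [-2.7, -0.0, 4.1]
opening: 0.0187
grip_force: 39.4
```

```bash
python3 -m jog '[[[0,0,0],[0,0,0]],[[0,0,0],[0,0,0]],[[0,0,-0.04],[0,0,0]],[[0,0,-0.08],[0,0,0]],[[0,0,-0.11],[0,0,0]]]' 0.45 40; python3 -c "
from h import *
togo(.3965,-.253,.17,-.213)"
```

```text
t: 6.2
tool_pos: [0.5519, 0.0907, 0.179]
tool_rot: [2.441, 1.976, 0.003]
contact_force: [0.4, -0.1, -0.3]
opening: 0.0384
grip_force: 0.0
shift mm [-368.5  -80.4    8.7] turn 0.0030694337880352585 tilt [ 2.2e-03  1.0e-04 -1.0e+00] t 6.2 q6 0.24
```

```bash
python3 -m jog '[[[-0.046,-0.010,0],[0,0,0]],[[-0.092,-0.020,0],[0,0,0]],[[-0.138,-0.030,0],[0,0,0]],[[-0.184,-0.040,0],[0,0,0]],[[-0.23,-0.050,0],[0,0,0]]]'>/dev/null;  python3 -m jog '[[[-0.046,-0.010,0],[0,0,0]],[[-0.092,-0.020,0],[0,0,0]],[[-0.138,-0.030,0.03],[0,0,0]],[[-0.1385,-0.0304,0.05],[0,0,0]],[[-0.1385,-0.0304,0.05],[0,0,0]]]'; python3 -c "
from h import *
d=wrist('w4')
im=d['image'];h=cv2.cvtColor(im,cv2.COLOR_BGR2HSV)
print(proj(d,[.3965,-.253,.052]))
togo(.3965,-.253,.022,-.213)
cv2.imwrite('pics/w4z.png',im)"
```

```text
t: 7.2
tool_pos: [0.3931, -0.2525, 0.123]
tool_rot: [-2.44, -1.968, 0.002]
contact_force: [-0.3, 0.7, -0.6]
opening: 0.0389
grip_force: 0.0
[[290.05540699 225.36508121]]
shift mm [ -0.4   2.4 103. ] turn 0.0014641372787427276 tilt [-0.0029  0.003  -1.    ] t 7.25 q6 -0.52
```

View pics/w4z.png

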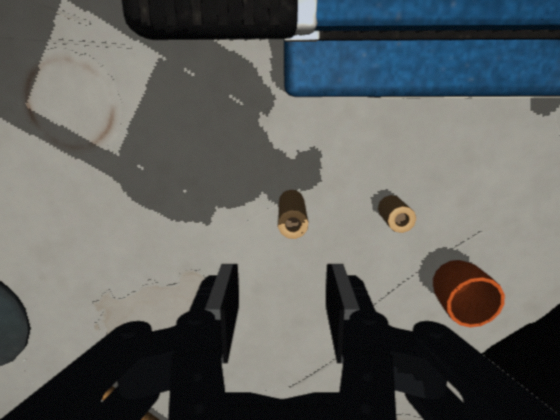

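```bash
python3 -m jog '[[[0,0.003,0.04],[0,0,0]],[[0,0.003,0.08],[0,0,0]],[[0,0.003,0.101],[0,0,0]],[[0,0.003,0.101],[0,0,0]],[[0,0.003,0.101],[0,0,0]]]'; python3 -m jog '[[[0,0,0],[0,0,0]],[[0,0,0],[0,0,0]],[[0,0,0],[0,0,0]],[[0,0,0],[0,0,0]]]' 0 40;  python3 -m jog '[[[0,0,-0.03],[0,0,0]],[[0,0,-0.07],[0,0,0]],[[0,0,-0.12],[0,0,0]],[[0,0,-0.16],[0,0,0]]]'; python3 -c "
from h import *
togo(.558,.121,.18,-.213)"
```

```text
t: 7.75
tool_pos: [0.4001, -0.2536, 0.0273]
tool_rot: [2.439, 1.977, 0.001]
contact_force: [-0.1, 0.5, 0.0]
opening: 0.0383
grip_force: 0.0
t: 8.15
tool_pos: [0.4005, -0.2548, 0.0285]
tool_rot: [2.439, 1.974, 0.002]
contact_force: [-0.8, 1.6, 6.7]
opening: 0.0185
grip_force: 39.1
t: 8.55
tool_pos: [0.3992, -0.254, 0.1895]
tool_rot: [2.439, 1.974, 0.001]
contact_force: [0.1, -0.1, -0.5]
opening: 0.0185
grip_force: 39.1
shift mm [399.9  77.    9. ] turn 0.002949626489855639 tilt [ 0.0028 -0.0025 -1.    ] t 8.55 q6 -0.51
```

```bash
python3 -m jog '[[[0.046,0.009,0],[0,0,0]],[[0.092,0.018,0],[0,0,0]],[[0.138,0.027,0],[0,0,0]],[[0.184,0.036,0],[0,0,0]],[[0.23,0.045,0],[0,0,0]]]'>/dev/null;  python3 -m jog '[[[0.046,0.009,0],[0,0,0]],[[0.092,0.018,0],[0,0,0]],[[0.138,0.027,0.03],[0,0,0]],[[0.17,0.032,0.06],[0,0,0]],[[0.17,0.032,0.08],[0,0,0]]]'; python3 -m jog '[[[0,0,0],[0,0,0]],[[0,0,0],[0,0,0]]]'; python3 -c "
from h import *
d=wrist('w5')
togo(.5584,.1212,.0705,-.213)
k=.7;p=d['o']['tool_pos']
print(proj(d,[[*p[:2],p[2]-.0285+.052]])/k,proj(d,[[.5517,.0899,.094],[.5584,.1212,.046]])/k)
cv2.imwrite('pics/w5z.png',cv2.resize(d['image'],(800,600),interpolation=cv2.INTER_CUBIC)[100:])"
```

```text
t: 9.55
tool_pos: [0.5577, 0.1252, 0.1044]
tool_rot: [-2.437, -1.981, -0.001]
contact_force: [-0.7, -0.7, -0.4]
opening: 0.0187
grip_force: 39.2
t: 9.75
tool_pos: [0.5576, 0.1214, 0.1065]
tool_rot: [2.442, 1.976, 0.0]
contact_force: [-0.1, -0.5, 0.5]
opening: 0.0185
grip_force: 39.2
shift mm [ 0.1 -0.1 37.1] turn 0.0022862237702794275 tilt [ 2.6e-03  1.0e-04 -1.0e+00] t 9.8 q6 0.29
[[407.39255333 446.01093706]] [[408.46415254 464.62681523]
 [407.58813474 330.57898242]]
```

View pics/w5z.png

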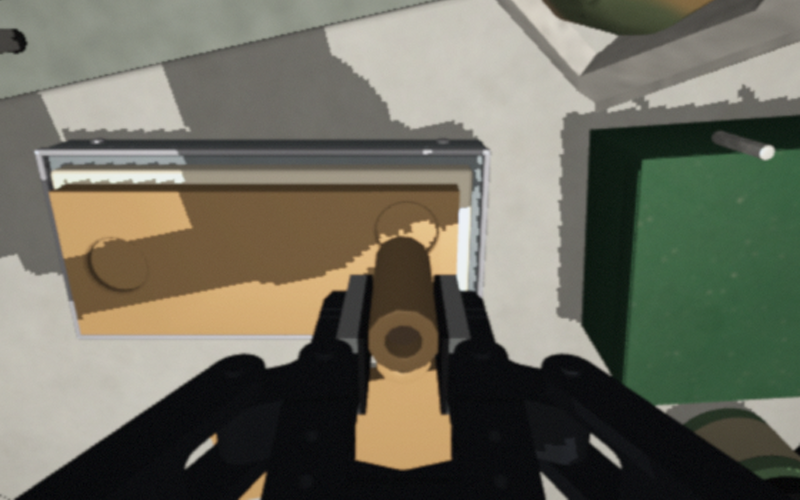

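```bash
python3 -m jog '[[[0,0.0005,0.015],[0,0,0]],[[0,0.0005,0.03],[0,0,0]],[[0,0.0005,0.036],[0,0,0]],[[0,0.0005,0.036],[0,0,0]],[[0,0.0005,0.036],[0,0,0]]]'
```

```text
t: 10.3
tool_pos: [0.5578, 0.1211, 0.0699]
tool_rot: [-2.442, -1.976, 0.001]
contact_force: [-2.3, -1.0, 3.6]
opening: 0.0186
grip_force: 40.3
```

Seated (rim contact would have stopped it 4 mm higher). Release and on to the cup.

```bash
python3 -m jog '[[[0,0,0],[0,0,0]],[[0,0,0],[0,0,0]],[[0,0,-0.04],[0,0,0]],[[0,0,-0.08],[0,0,0]],[[0,0,-0.11],[0,0,0]]]' 0.45 40; python3 -c "
from h import *
togo(.514,-.343,.18,-.213)"
```

```text
t: 10.8
tool_pos: [0.5585, 0.1215, 0.1819]
tool_rot: [2.441, 1.976, 0.003]
contact_force: [-0.5, -0.0, 0.4]
opening: 0.0384
grip_force: 0.0
shift mm [-463.5   53.4    1.7] turn 0.0029196950354071216 tilt [ 1.9e-03  2.0e-04 -1.0e+00] t 10.8 q6 0.29
```

```bash
python3 -m jog '[[[-0.046,0.005,0],[0,0,0]],[[-0.093,0.010,0],[0,0,0]],[[-0.139,0.016,0],[0,0,0]],[[-0.185,0.021,0],[0,0,0]],[[-0.232,0.027,0],[0,0,0]]]' 0.72 25 >/dev/null;  python3 -m jog '[[[-0.046,0.005,0],[0,0,0]],[[-0.093,0.010,0],[0,0,0]],[[-0.139,0.016,0.0],[0,0,0]],[[-0.185,0.021,0.02],[0,0,0]],[[-0.2315,0.0265,0.04],[0,0,0]]]'; python3 -m jog '[[[0,0,0],[0,0,0]],[[0,0,0],[0,0,0]]]'; python3 -c "
from h import *
d=wrist('w6')
h=cv2.cvtColor(d['image'],cv2.COLOR_BGR2HSV)
m=cv2.inRange(h,(0,120,60),(18,255,255))
for c in sorted(cv2.findContours(m,0,2)[0],key=cv2.contourArea)[-2:]: print(cv2.boundingRect(c),cv2.minEnclosingCircle(c))
print(proj(d,[.514,-.3435,.04]))
togo(.514,-.3435,.015,-.213)"
```

```text
t: 11.8
tool_pos: [0.5138, -0.3441, 0.1404]
tool_rot: [2.441, 1.975, 0.001]
contact_force: [0.3, -0.0, -0.6]
opening: 0.0614
grip_force: 0.0
t: 12.0
tool_pos: [0.5129, -0.3423, 0.1388]
tool_rot: [-2.442, -1.972, 0.0]
contact_force: [-0.2, 0.1, 0.9]
opening: 0.0619
grip_force: 0.0
(257, 178, 58, 62) ((285.5, 208.4166717529297), 30.62019920349121)
(454, 4, 94, 99) ((500.182861328125, 53.270851135253906), 53.134300231933594)
[[285.92144074 212.85716331]]
shift mm [ -1.8   0.9 124.8] turn 0.0024388511883604025 tilt [-5.e-04  9.e-04 -1.e+00] t 12.05 q6 -0.5
```

View pics/w6.png

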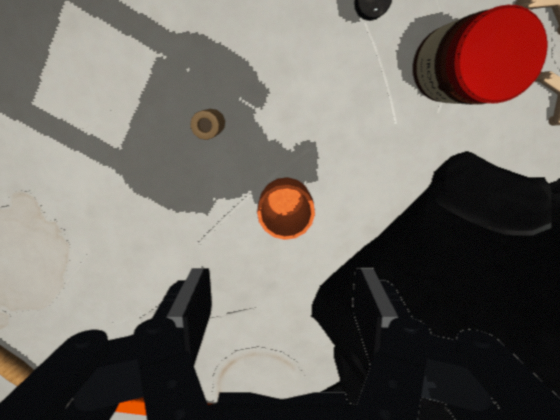

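```bash
python3 -m jog '[[[0,0.001,0.045],[0,0,0]],[[0,0.001,0.085],[0,0,0]],[[0,0.001,0.115],[0,0,0]],[[0,0.001,0.13],[0,0,0]],[[0,0.001,0.13],[0,0,0]]]' 0.66; python3 -m jog '[[[0,0,0],[0,0,0]],[[0,0,0],[0,0,0]],[[0,0,0],[0,0,0]],[[0,0,0],[0,0,0]]]' 0 25;  python3 -m jog '[[[0,0,-0.03],[0,0,0]],[[0,0,-0.07],[0,0,0]],[[0,0,-0.12],[0,0,0]],[[0,0,-0.165],[0,0,0]],[[0,0,-0.175],[0,0,0]]]'; python3 -c "
from h import *
c,s=np.cos(-.2125),np.sin(-.2125);x,y=np.array([.4318,.132])+.063*np.array([c,s]);print(x,y)
togo(x,y,.18,-.2125)"
```

```text
t: 12.55
tool_pos: [0.514, -0.34, 0.0085]
tool_rot: [-2.438, -1.976, 0.001]
contact_force: [-0.5, -0.0, 0.9]
opening: 0.0562
grip_force: 0.0
t: 12.95
tool_pos: [0.516, -0.343, 0.0125]
tool_rot: [2.439, 1.974, 0.001]
contact_force: [0.5, 1.3, 3.5]
opening: 0.04
grip_force: 26.5
t: 13.45
tool_pos: [0.5175, -0.3444, 0.1938]
tool_rot: [2.432, 1.968, 0.004]
contact_force: [1.0, -1.7, 0.1]
opening: 0.0399
grip_force: 26.3
0.49338292267786 0.11871302764160624
shift mm [ 448.  -120.3    9.7] turn 0.0024939206701590777 tilt [ 0.0097 -0.0083 -0.9999] t 13.45 q6 -0.5
```

```bash
python3 -m jog '[[[0.045,-0.012,0],[0,0,0]],[[0.09,-0.024,0],[0,0,0]],[[0.135,-0.036,0],[0,0,0]],[[0.18,-0.048,0],[0,0,0]],[[0.225,-0.060,0],[0,0,0]]]' >/dev/null;  python3 -m jog '[[[0.045,-0.012,0],[0,0,0]],[[0.09,-0.024,0],[0,0,0]],[[0.135,-0.036,0],[0,0,0]],[[0.18,-0.048,0.02],[0,0,0]],[[0.2235,-0.060,0.06],[0,0,0]]]'; python3 -m jog '[[[0,0,0],[0,0,0]],[[0,0,0],[0,0,0]]]'; python3 -c "
from h import *
d=wrist('w7');k=.7
p=d['o']['tool_pos'];print(proj(d,[*p[:2],p[2]-.0125+.04])/k)
c,s=np.cos(-.2125),np.sin(-.2125);x,y=np.array([.4318,.132])+.063*np.array([c,s])
togo(x,y,.0585,-.2125)
A=[.4318,.132]+np.array([[c,-s],[s,c]])@np.array([.126,-.016]);print(proj(d,[[*A,.094],[x,y,.046],[.4318,.132,.046]])/k)
cv2.imwrite('pics/w7z.png',cv2.resize(d['image'],(800,600),interpolation=cv2.INTER_CUBIC)[100:])"
```

```text
t: 14.45
tool_pos: [0.4929, 0.1158, 0.1347]
tool_rot: [2.438, 1.975, 0.009]
contact_force: [1.2, -0.4, -0.9]
opening: 0.0397
grip_force: 26.2
t: 14.65
tool_pos: [0.4902, 0.1139, 0.1311]
tool_rot: [-2.439, -1.978, 0.004]
contact_force: [0.5, 0.2, -0.4]
opening: 0.0404
grip_force: 26.3
[[407.19011166 455.05355442]]
shift mm [ 5.8  0.8 74. ] turn 0.002889162001839196 tilt [-1.e-04 -5.e-04 -1.e+00] t 14.7 q6 0.29
[[574.47293912 379.21236435]
 [410.62169621 300.1486327 ]
 [275.53149011 299.49177273]]
```

View pics/w7z.png

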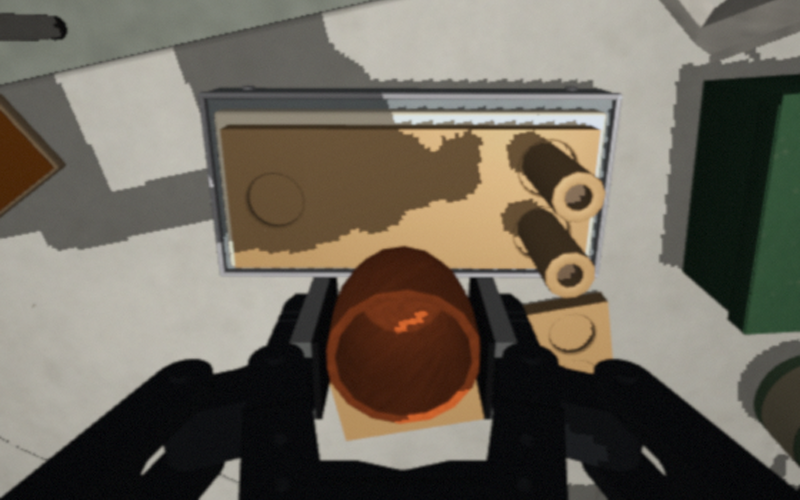

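```bash
python3 -m jog '[[[0.005,0.001,0.03],[0,0,0]],[[0.005,0.001,0.055],[0,0,0]],[[0.005,0.001,0.069],[0,0,0]],[[0.005,0.001,0.069],[0,0,0]],[[0.005,0.001,0.069],[0,0,0]]]';python3 -c "
from h import *
togo(.4934,.1187,.0585,-.2125)"
```

```text
t: 15.2
tool_pos: [0.4944, 0.1175, 0.0647]
tool_rot: [2.443, 1.974, 0.002]
contact_force: [0.3, 0.9, 0.8]
opening: 0.0396
grip_force: 26.2
shift mm [ 1.  -1.3  6.2] turn 0.0012552580634968002 tilt [ 1.6e-03  1.0e-04 -1.0e+00] t 15.2 q6 0.3
```

```bash
python3 -m jog '[[[0.001,-0.001,0.003],[0,0,0]],[[0.001,-0.001,0.005],[0,0,0]],[[0.001,-0.001,0.005],[0,0,0]],[[0.001,-0.001,0.005],[0,0,0]]]'
```

```text
t: 15.6
tool_pos: [0.4928, 0.1194, 0.0589]
tool_rot: [2.442, 1.976, 0.001]
contact_force: [-0.3, 0.6, 0.4]
opening: 0.0402
grip_force: 26.2
```

```bash
python3 -m jog '[[[0,0,0.001],[0,0,0]],[[0,0,0.0015],[0,0,0]],[[0,0,0.0015],[0,0,0]]]'
```

```text
t: 15.9
tool_pos: [0.493, 0.1194, 0.0584]
tool_rot: [-2.442, -1.977, 0.0]
contact_force: [-3.6, -0.0, 7.6]
opening: 0.0398
grip_force: 26.9
```

```bash
python3 -m jog '[[[0,0,0],[0,0,0]],[[0,0,0],[0,0,0]],[[0,0,-0.04],[0,0,0]],[[0,0,-0.08],[0,0,0]],[[0,0,-0.12],[0,0,0]]]' 0.62 40; python3 -c "
from h import *
togo(.395,.307,.16,-.213)"
```

```text
t: 16.4
tool_pos: [0.4922, 0.1192, 0.1778]
tool_rot: [-2.442, -1.976, 0.001]
contact_force: [1.1, 0.2, 0.3]
opening: 0.0531
grip_force: 0.0
shift mm [ 163.4 -134.2   17.9] turn 0.0029863452037290905 tilt [-1.1e-03 -1.0e-04 -1.0e+00] t 16.4 q6 0.3
```

```bash
python3 -m jog '[[[0.033,-0.027,0],[0,0,0]],[[0.066,-0.054,0],[0,0,0]],[[0.1,-0.081,0],[0,0,0]],[[0.133,-0.108,0.0],[0,0,0]],[[0.163,-0.134,0.015],[0,0,0]]]' 0.45; python3 -m jog '[[[0,0,0],[0,0,0]],[[0,0,0],[0,0,0]]]'; python3 -c "
from h import *
d=wrist('w8')
print(proj(d,[[.395,.307,.052],[.395,.307,0.]]))
togo(.395,.307,.024,-.213)"
```

```text
t: 16.9
tool_pos: [0.396, 0.3089, 0.1642]
tool_rot: [2.441, 1.976, 0.008]
contact_force: [1.4, 1.3, 0.3]
opening: 0.0384
grip_force: 0.0
t: 17.1
tool_pos: [0.3948, 0.307, 0.1614]
tool_rot: [2.44, 1.979, -0.002]
contact_force: [0.5, 0.1, 0.4]
opening: 0.0382
grip_force: 0.0
[[284.08115974 206.54574132]
 [283.82270384 188.34698751]]
shift mm [  0.5  -0.7 137.9] turn 0.003512845148070154 tilt [ 0.e+00 -5.e-04 -1.e+00] t 17.15 q6 0.72
```

View pics/w8.png

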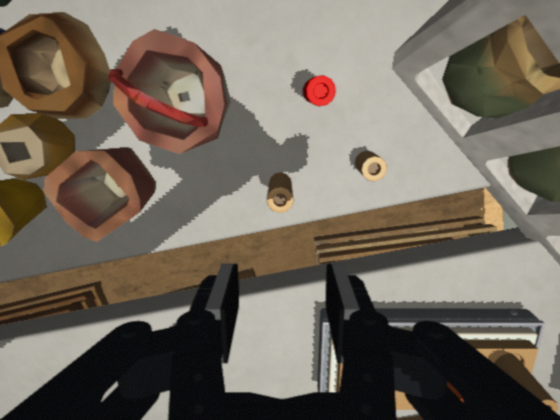

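```bash
cat > tri.py <<'E'
from h import *
from scipy.optimize import least_squares
def tri(obs):
    f=lambda p:np.concatenate([(proj(load(n),p)[0]-uv) for n,uv in obs])
    r=least_squares(f,[.4,.3,.05]);return r.x.round(4),r.fun.round(1)
im=load('top')["image"];h=cv2.resize(im[205:275,110:180],None,fx=8,fy=8,interpolation=cv2.INTER_CUBIC)
s=load('scene')["image"];g=cv2.resize(s[285:345,200:270],None,fx=8,fy=8,interpolation=cv2.INTER_CUBIC)
cv2.imwrite('pics/lz.png',cv2.resize(np.hstack([h[:480],g]),(800,343)))
print(tri([('top',(155,254.5)),('scene',(251,308)),('w8',(280,199))]))
E
python3 tri.py
```

```text
(array([0.3934, 0.311 , 0.0459]), array([-1.3,  1.2,  0.4,  1.1,  0.8,  0.5]))
```

View pics/lz.png

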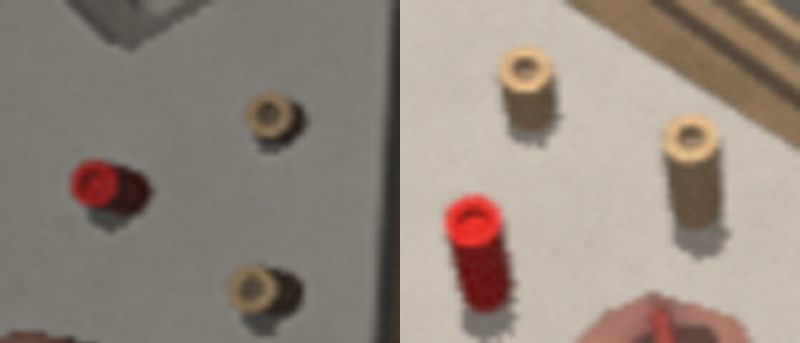

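```bash
python3 -c "
from h import *
d=load('w8')
for z in(.052,.046): print(px(d,280,199,z))
print('board',px(d,270,215,0.02),px(d,270,215,0.0),px(d,480,230,.05),px(d,480,230,0))
x,y,z=px(d,280,199,.05);togo(x,y,.024,-.213)"
```

```text
[0.39327192 0.3132717  0.052     ]
[0.39286216 0.31153459 0.046     ]
board [0.3800209  0.29211464 0.02      ] [0.37787536 0.28548635 0.        ] [0.53594902 0.25758643 0.05      ] [0.56066328 0.23225667 0.        ]
shift mm [  5.6  -3.7 137.9] turn 0.003512845148070154 tilt [ 0.e+00 -5.e-04 -1.e+00] t 17.15 q6 0.72
```

```bash
python3 -m jog '[[[0.005,-0.003,0.045],[0,0,0]],[[0.005,-0.003,0.09],[0,0,0]],[[0.005,-0.003,0.12],[0,0,0]],[[0.005,-0.003,0.136],[0,0,0]],[[0.005,-0.003,0.136],[0,0,0]]]'; python3 -m jog '[[[0,0,0],[0,0,0]],[[0,0,0],[0,0,0]],[[0,0,0],[0,0,0]],[[0,0,0],[0,0,0]]]' 0 40;  python3 -m jog '[[[0,0,-0.03],[0,0,0]],[[0,0,-0.07],[0,0,0]],[[0,0,-0.12],[0,0,0]],[[0,0,-0.16],[0,0,0]]]'; python3 -c "
from h import *
togo(.4318,.132,.18,-.2125)"
```

```text
t: 17.65
tool_pos: [0.3926, 0.3099, 0.0234]
tool_rot: [-2.444, -1.973, 0.009]
contact_force: [-0.5, -1.1, 0.9]
opening: 0.0385
grip_force: 0.0
t: 18.05
tool_pos: [0.3947, 0.3126, 0.0275]
tool_rot: [2.442, 1.976, 0.004]
contact_force: [-0.2, 0.3, 2.3]
opening: 0.0184
grip_force: 39.8
t: 18.45
tool_pos: [0.394, 0.3125, 0.1894]
tool_rot: [2.441, 1.976, 0.005]
contact_force: [1.2, 0.7, 0.1]
opening: 0.0187
grip_force: 39.6
shift mm [-168.6   74.6    9.2] turn 0.002714070443364358 tilt [ 0.0025  0.0015 -1.    ] t 18.45 q6 0.73
```

```bash
python3 -m jog '[[[-0.042,0.018,0],[0,0,0]],[[-0.084,0.037,0],[0,0,0]],[[-0.126,0.056,0],[0,0,0]],[[-0.1685,0.0745,0.02],[0,0,0]],[[-0.1685,0.0745,0.06],[0,0,0]]]'>/dev/null; python3 -m jog '[[[0,0,0.01],[0,0,0]],[[0,0,0.02],[0,0,0]],[[0,0,0.02],[0,0,0]]]'; python3 -c "
from h import *
d=wrist('w9')
togo(.4318,.132,.0695,-.2125)
k=.7;p=d['o']['tool_pos']
print(proj(d,[[*p[:2],p[2]-.0275+.052]])/k,proj(d,[[.4318,.132,.046]])/k)
cv2.imwrite('pics/w9z.png',cv2.resize(d['image'],(800,600),interpolation=cv2.INTER_CUBIC)[100:])"
```

```text
t: 19.25
tool_pos: [0.4308, 0.1325, 0.1056]
tool_rot: [-2.44, -1.978, 0.002]
contact_force: [-0.2, -0.2, -0.6]
opening: 0.0187
grip_force: 39.6
shift mm [-0.7  0.4 37.1] turn 0.004316797241999737 tilt [ 3.e-04  1.e-04 -1.e+00] t 19.3 q6 0.34
[[407.24389957 448.23534955]] [[408.55931963 332.01061189]]
```

View pics/w9z.png

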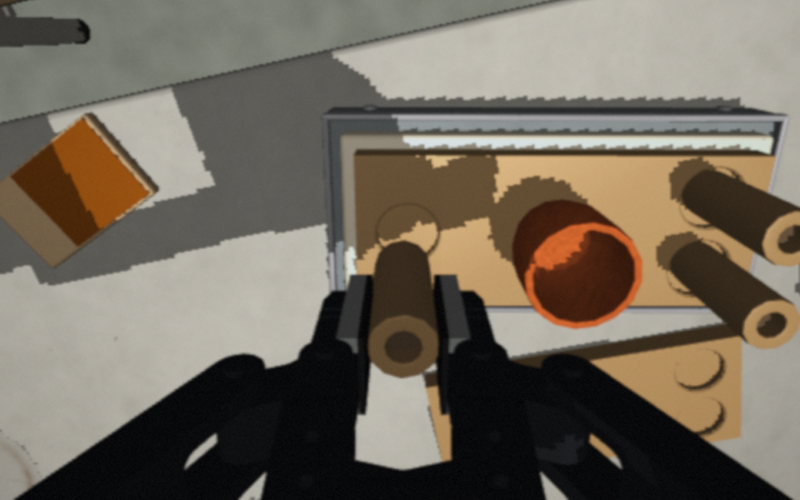

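```bash
python3 -m jog '[[[-0.0005,0.001,0.015],[0,0,0]],[[-0.0005,0.001,0.03],[0,0,0]],[[-0.0005,0.001,0.036],[0,0,0]],[[-0.0005,0.001,0.036],[0,0,0]],[[-0.0005,0.001,0.036],[0,0,0]]]'
```

```text
t: 19.8
tool_pos: [0.433, 0.1316, 0.0712]
tool_rot: [2.441, 1.977, 0.002]
contact_force: [-0.3, -0.2, -0.4]
opening: 0.0185
grip_force: 39.6
```

```bash
python3 -m jog '[[[-0.0002,-0.001,0.002],[0,0,0]],[[-0.0002,-0.001,0.003],[0,0,0]],[[-0.0002,-0.001,0.003],[0,0,0]]]'
```

```text
t: 20.1
tool_pos: [0.4326, 0.1314, 0.0694]
tool_rot: [2.441, 1.976, 0.003]
contact_force: [-2.4, -0.1, 7.8]
opening: 0.0188
grip_force: 40.4
```

```bash
python3 -m jog '[[[0,0,0],[0,0,0]],[[0,0,0],[0,0,0]],[[0,0,-0.04],[0,0,0]],[[0,0,-0.08],[0,0,0]],[[0,0,-0.13],[0,0,0]]]' 0.45 40; python3 -c "
from h import *
k=.7
for n,q in [('w2',[(501,387),(508,428)]),('w9',[(699,470),(701,517)])]:
  d=load(n)
  print([px(d,u*k,v*k,.012).round(4) for u,v in q])
t=load('top');o,M,a=fit([px(t,u,v,.012) for u,v in [(288.5,239.2),(283.6,188.9),(296.4,189.2)]])
togo(.505,-.012,.2,np.pi/2)"
```

```text
t: 20.6
tool_pos: [0.4298, 0.1309, 0.1965]
tool_rot: [-2.44, -1.975, 0.005]
contact_force: [1.5, 0.6, 0.3]
opening: 0.0384
grip_force: 0.0
[array([0.567 , 0.0078, 0.012 ]), array([ 0.5678, -0.0243,  0.012 ])]
[array([0.5668, 0.0075, 0.012 ]), array([ 0.5669, -0.0243,  0.012 ])]
origin [ 0.4419 -0.0105] yaw -0.0141 res mm [[0.2, -0.0], [0.1, -0.1], [-0.3, 0.1]]
shift mm [-124.1  103.4   -3.7] turn 1.3607299721030426 tilt [-4.e-03 -5.e-04 -1.e+00] t 20.6 q6 0.34
```

```bash
python3 -m jog '[[[-0.025,0.021,0],[0,0,0.14]],[[-0.05,0.042,0],[0,0,0.28]],[[-0.075,0.063,0],[0,0,0.42]],[[-0.1,0.084,0],[0,0,0.56]],[[-0.124,0.1034,0],[0,0,0.7]]]' 1 40 >/dev/null; python3 -m jog '[[[0,0,0],[0,0,0.14]],[[0,0,0],[0,0,0.28]],[[0,0,0],[0,0,0.42]],[[0,0,0],[0,0,0.56]],[[0,0,0],[0,0,0.661]]]'; python3 -m jog '[[[0,0,0],[0,0,0]],[[0,0,0],[0,0,0]]]' >/dev/null; cat > sh.py <<'E'
from h import *
import sys
d=wrist(sys.argv[1]);h=cv2.cvtColor(d['image'],cv2.COLOR_BGR2HSV)
u,v=proj(d,[.505,-.01,.012])[0];print('centre px',u,v,'hsv',h[int(v),int(u)])
h0=h[int(v),int(u)].astype(int)
m=cv2.inRange(h,(10,60,70),(28,200,255));m=cv2.morphologyEx(m,cv2.MORPH_CLOSE,np.ones((7,7)))
n,l,s,_=cv2.connectedComponentsWithStats(m)
for c in cv2.findContours(m,0,2)[0]:
    if cv2.contourArea(c)<3000: continue
    w=np.array([px(d,*p,.012)[:2] for p in c[:,0].astype(float)]).astype(np.float32)
    print(cv2.boundingRect(c),cv2.minAreaRect(w*1000),cv2.contourArea(w*1000), (w*1000).min(0),(w*1000).max(0))
E
python3 sh.py w10
```

```text
t: 21.6
tool_pos: [0.5064, -0.0118, 0.1967]
tool_rot: [-3.142, 0.008, 0.001]
contact_force: [-0.2, -0.3, -0.2]
opening: 0.0855
grip_force: 0.0
centre px 281.080620752095 181.60889862329233 hsv [ 18 108 205]
(69, 95, 116, 215) ((470.69708251953125, 144.87185668945312), (99.690185546875, 218.523193359375), 78.6536636352539) 14772.41990533669 [366.87814   75.480934] [581.87964 192.21475]
(241, 86, 79, 180) ((503.9375305175781, -7.6586456298828125), (68.76081085205078, 170.32485961914062), 89.32075500488281) 11410.337460227252 [418.63403 -42.73463] [589.4266   27.24874]
(0, 69, 86, 286) ((456.04119873046875, 220.1558380126953), (36.44483184814453, 293.6125793457031), 89.96448516845703) 9153.363958570873 [309.24484 201.84341] [602.83655 238.31181]
```

```bash
python3 -c "
from h import *
togo(.504,-.0078,.03,np.pi/2-.012)"
```

```text
shift mm [ -2.4  -3.9 166.9] turn 0.01362718142068875 tilt [-2.e-04  0.e+00 -1.e+00] t 21.85 q6 1.4
```

```bash
python3 -m jog '[[[-0.002,-0.004,0.04],[0,0,0.0136]],[[-0.002,-0.004,0.085],[0,0,0.0136]],[[-0.002,-0.004,0.13],[0,0,0.0136]],[[-0.002,-0.004,0.165],[0,0,0.0136]],[[-0.002,-0.004,0.165],[0,0,0.0136]]]' >/dev/null; python3 -m jog '[[[0,0,0],[0,0,0]],[[0,0,0],[0,0,0]]]'; python3 -c "
from h import *
togo(.504,-.0078,-.004,np.pi/2-.012)"
```

```text
t: 22.55
tool_pos: [0.5067, -0.0081, 0.0348]
tool_rot: [3.141, -0.021, 0.007]
contact_force: [-0.2, -0.5, 0.4]
opening: 0.0852
grip_force: 0.0
shift mm [-2.9 -0.3 38.8] turn -0.0013574728814695902 tilt [ 4.6e-03 -8.0e-04 -1.0e+00] t 22.55 q6 1.42
```

```bash
python3 -m jog '[[[-0.002,0,0.02],[0,0,0]],[[-0.002,0,0.034],[0,0,0]],[[-0.002,0,0.0375],[0,0,0]],[[-0.002,0,0.0375],[0,0,0]],[[-0.002,0,0.0375],[0,0,0]]]'; python3 -m jog '[[[0,0,0],[0,0,0]]]'
```

```text
t: 23.05
tool_pos: [0.5033, -0.0078, -0.0046]
tool_rot: [3.141, -0.022, 0.002]
contact_force: [0.4, 0.2, 0.7]
opening: 0.0854
grip_force: 0.0
t: 23.15
tool_pos: [0.5034, -0.0078, -0.0045]
tool_rot: [3.141, -0.022, 0.002]
contact_force: [-0.3, -0.6, -0.4]
opening: 0.0855
grip_force: 0.0
```

```bash
python3 -m jog '[[[0,0,0],[0,0,0]],[[0,0,0],[0,0,0]],[[0,0,0],[0,0,0]],[[0,0,0],[0,0,0]]]' 0.4 70;  python3 -m jog '[[[0,0,-0.02],[0,0,0]],[[0,0,-0.03],[0,0,0]],[[0,0,-0.03],[0,0,0]]]'
```

```text
t: 23.55
tool_pos: [0.5037, -0.0079, -0.0042]
tool_rot: [3.141, -0.022, 0.003]
contact_force: [-0.4, 0.2, 5.9]
opening: 0.0656
grip_force: 79.0
t: 23.85
tool_pos: [0.5037, -0.0079, 0.026]
tool_rot: [3.141, -0.022, 0.005]
contact_force: [0.9, -0.7, -2.2]
opening: 0.0661
grip_force: 79.2
```

```bash
python3 -m jog '[[[0,0,-0.03],[0,0,0]],[[0,0,-0.06],[0,0,0]],[[0,0,-0.1],[0,0,0]],[[0,0,-0.14],[0,0,0]],[[0,0,-0.14],[0,0,0]]]'; python3 -c "
from h import *
togo(.4934,.1187,.165,np.pi/2-.2125)"
```

```text
t: 24.35
tool_pos: [0.5063, -0.0082, 0.1708]
tool_rot: [3.14, -0.022, 0.018]
contact_force: [1.6, -0.3, -1.8]
opening: 0.0659
grip_force: 79.7
shift mm [ -14.7 -126.8    5.5] turn 0.19876476907566687 tilt [ 0.0115 -0.0018 -0.9999] t 24.35 q6 1.42
```

```bash
python3 -m jog '[[[-0.003,-0.03,0],[0,0,0.05]],[[-0.006,-0.06,0],[0,0,0.1]],[[-0.009,-0.09,0],[0,0,0.15]],[[-0.012,-0.12,0],[0,0,0.2]],[[-0.0135,-0.1268,0],[0,0,0.2]]]'>/dev/null; python3 -m jog '[[[0,0,0],[0,0,0]],[[0,0,0],[0,0,0]],[[0,0,0],[0,0,0]]]'; python3 -c "
from h import *
togo(.4934,.1187,.1,np.pi/2-.2125)
d=wrist('w11')
p=d['o']['tool_pos'];z=p[2]+.0042+.012
c,s=np.cos(-.2125),np.sin(-.2125);M=np.array([[c,-s],[s,c]])
q=[[*(p[:2]+M@np.array(e)),z] for e in [(.085,.034),(.085,-.034),(.063,.016),(.063,-.016)]];print(proj(d,q).round(1))
h=cv2.cvtColor(d['image'],cv2.COLOR_BGR2HSV)
m=cv2.inRange(h,(10,60,70),(28,200,255));m=cv2.morphologyEx(m,cv2.MORPH_CLOSE,np.ones((7,7)))
for k in cv2.findContours(m,0,2)[0]:
    if cv2.contourArea(k)>3000: print(cv2.boundingRect(k),cv2.approxPolyDP(k,6,True)[:,0].tolist())
"
```

```text
t: 25.15
tool_pos: [0.4908, 0.1183, 0.164]
tool_rot: [3.123, -0.337, -0.001]
contact_force: [0.4, 0.1, -2.4]
opening: 0.0656
grip_force: 79.6
shift mm [ 2.5 -1.  64. ] turn -0.0023251110864466185 tilt [-7.e-04 -5.e-04 -1.e+00] t 25.15 q6 1.88
[[179.5  71.7]
 [386.7  71.1]
 [237.1 139.3]
 [329.3 139. ]]
(147, 68, 239, 337) [[179, 68], [190, 209], [179, 197], [168, 223], [147, 229], [191, 235], [203, 314], [202, 355], [195, 356], [202, 357], [206, 401], [219, 390], [279, 397], [344, 390], [357, 404], [385, 68]]
```

```bash
python3 -m jog '[[[0.0013,-0.0008,0.02],[0,0,-0.002]],[[0.0013,-0.0008,0.04],[0,0,-0.002]],[[0.0013,-0.0008,0.055],[0,0,-0.002]],[[0.0013,-0.0008,0.063],[0,0,-0.002]],[[0.0013,-0.0008,0.063],[0,0,-0.002]]]'>/dev/null; python3 -m jog '[[[0,0,0],[0,0,0]],[[0,0,0],[0,0,0]]]'; python3 -c "
from h import *
togo(.4934,.1187,.0898,np.pi/2-.2125)"
```

```text
t: 25.9
tool_pos: [0.4931, 0.1199, 0.1028]
tool_rot: [-3.124, 0.332, -0.003]
contact_force: [-0.2, 0.1, -1.9]
opening: 0.0658
grip_force: 79.6
shift mm [ 0.5  1.1 13. ] turn 0.0006561539502172309 tilt [ 2.1e-03  2.0e-04 -1.0e+00] t 25.9 q6 1.87
```

```bash
python3 -m jog '[[[-0.0004,0.0007,0.005],[0,0,0]],[[-0.0004,0.0007,0.009],[0,0,0]],[[-0.0004,0.0007,0.0115],[0,0,0]],[[-0.0004,0.0007,0.0115],[0,0,0]]]'; python3 -m jog '[[[0,0,0.001],[0,0,0]],[[0,0,0.001],[0,0,0]]]'; python3 -m jog '[[[0,0,0.001],[0,0,0]],[[0,0,0.001],[0,0,0]]]'
```

```text
t: 26.3
tool_pos: [0.4918, 0.1192, 0.09]
tool_rot: [-3.124, 0.332, -0.0]
contact_force: [0.3, -0.4, -3.0]
opening: 0.0657
grip_force: 79.6
t: 26.5
tool_pos: [0.4921, 0.1192, 0.0899]
tool_rot: [-3.124, 0.332, -0.001]
contact_force: [-2.9, -0.4, 3.0]
opening: 0.0655
grip_force: 80.1
t: 26.7
tool_pos: [0.4928, 0.1193, 0.09]
tool_rot: [-3.124, 0.332, -0.003]
contact_force: [-3.2, 0.1, 8.1]
opening: 0.0662
grip_force: 80.7
```

```bash
python3 -m jog '[[[0,0,0],[0,0,0]],[[0,0,0],[0,0,0]],[[0,0,0],[0,0,0]],[[0,0,0],[0,0,0]]]' 1 40; python3 -m jog '[[[0,0,-0.02],[0,0,0]],[[0,0,-0.05],[0,0,0]],[[0,0,-0.09],[0,0,0]],[[0,0,-0.12],[0,0,0]],[[0,0,-0.12],[0,0,0]]]'; python3 -m jog '[[[0,0,0],[0,0,0]],[[0,0,0],[0,0,0]],[[0,0,0],[0,0,0]]]'; cat > chk.py <<'E'
from h import *
from station import optics
d=wrist('w12');o=np.array([.4318,.132]);c,s=np.cos(-.2125),np.sin(-.2125);M=np.array([[c,-s],[s,c]])
def rep(d,dom=None):
    h=cv2.cvtColor(d['image'],cv2.COLOR_BGR2HSV);m=cv2.inRange(h,(10,60,70),(28,200,255));m=cv2.morphologyEx(m,cv2.MORPH_CLOSE,np.ones((5,5)))
    u=proj(d,[*(o+M@np.array([.063,0])),.106])[0]
    print('expect',proj(d,[[*(o+M@np.array(e)/1e3),.106] for e in [(-22,34),(148,34),(148,-34),(-22,-34)]]).round(0).tolist())
    for k in cv2.findContours(m,0,2)[0]:
        if cv2.pointPolygonTest(k,tuple(map(float,u)),False)>=0:
            w=np.array([px(d,*p,.106)[:2] for p in k[:,0].astype(float)]).astype(np.float32)*1000
            print(cv2.minAreaRect(w),cv2.approxPolyDP(k,4,True)[:,0].tolist())
print('want centre',o+M@np.array([.063,0]),'deg',-.2125*57.3);rep(d)
for n in('top','scene'): rep(optics.get_image(n))
E
python3 chk.py
```

```text
t: 27.1
tool_pos: [0.4915, 0.1192, 0.0877]
tool_rot: [3.124, -0.332, -0.001]
contact_force: [-0.7, -0.2, -0.4]
opening: 0.0852
grip_force: 0.0
t: 27.6
tool_pos: [0.4947, 0.1195, 0.214]
tool_rot: [-3.122, 0.332, -0.016]
contact_force: [-0.2, 0.1, 1.1]
opening: 0.0856
grip_force: 0.0
t: 27.9
tool_pos: [0.4906, 0.1191, 0.2059]
tool_rot: [3.123, -0.332, -0.006]
contact_force: [0.4, 0.3, -0.1]
opening: 0.0856
grip_force: 0.0
want centre [0.49338292 0.11871303] deg -12.17625
expect [[239.0, 308.0], [229.0, 76.0], [336.0, 76.0], [326.0, 308.0]]
((494.2486572265625, 119.97126770019531), (68.82017517089844, 169.57290649414062), 77.76966094970703) [[227, 75], [238, 306], [323, 307], [333, 75]]
expect [[210.0, 245.0], [228.0, 174.0], [257.0, 180.0], [239.0, 252.0]]
expect [[282.0, 240.0], [230.0, 195.0], [253.0, 181.0], [305.0, 223.0]]
((481.67144775390625, 140.09454345703125), (100.20136260986328, 208.96400451660156), 77.8585205078125) [[232, 193], [229, 198], [237, 205], [233, 215], [280, 258], [302, 242], [297, 234], [302, 222], [257, 185]]
```

```bash
python3 -c "
from station import job
print(job.finish_job())"
```

```text
the job is handed in; nothing more can be done
None
```

I handed the job in at about 28 s. The cup stands in the middle of the lower shelf and a tall post is in each seat. The loose shelf was laid last, about 1.5 mm off centre by the final wrist camera check, and squarely aligned. I inferred that it is level from its measured size at the expected height.

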